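Hold an enamel test tile flush on the colour reader

TASK

Take the blue enamel test tile from the cork board by its wooden grip block and hold it, enamel side down, flush against the sloped white measuring face of the colour reader, covering its three brass contact pins so that all of them are pushed in; feel for the slope, which is set differently each time. Press gently, until the sprung face has sunk about half of its 10 mm travel, and finish still gripping and pressing the tile there: do not let go. Leave the other tiles and the loose things on the table where they are.

Things in the scene. Friction and masses are not known exactly. Their poses are not given: they have to be found in the camera images.
- tile_blue: Blue enamel test tile on a wooden grip block, loose, about 0.12 kg. Origin: centre of the tile's flat underside (the enamel side, which lies down at the start). Tile 64 (x) x 54 (y) x 6 (z) mm; on its back the block, 44 (x) x 14 (y) mm, centred, rises from z = 6 to z = 42 mm. z points from the enamel through the block; pinch the block across y
- tile_green: Green enamel test tile on a wooden grip block, loose, about 0.12 kg. Origin: centre of the tile's flat underside (the enamel side, which lies down at the start). Tile 64 (x) x 54 (y) x 6 (z) mm; on its back the block, 44 (x) x 14 (y) mm, centred, rises from z = 6 to z = 42 mm. z points from the enamel through the block; pinch the block across y. Leave alone
- tile_red: Red enamel test tile on a wooden grip block, loose, about 0.12 kg. Origin: centre of the tile's flat underside (the enamel side, which lies down at the start). Tile 64 (x) x 54 (y) x 6 (z) mm; on its back the block, 44 (x) x 14 (y) mm, centred, rises from z = 6 to z = 42 mm. z points from the enamel through the block; pinch the block across y. Leave alone
- board: Cork board 130 (x) x 270 (y) x 10 (z) mm, fixed; origin at the centre of its underside. The three tiles lie on it side by side along its y, about 80 mm apart, in any order
- reader: Colour reader, fixed to the table: grey base 160 (x) x 170 (y) x 22 mm with two cheeks 50 (x) x 10 (y) mm at y = +-75 mm, up to z = 105 mm; between them a head 120 mm long, 126 mm wide, locked at a slope of 0.22 to 0.6 rad from level (not given: feel or see it). Origin: centre of the underside. Its -x side is the low side of the slope and looks roughly to the robot
- axis (a point): middle of the head's tilt axis, 85 mm above the reader's underside; axes as the reader's, y along the tilt axis. The centre of the measuring face (white plate 100 mm along the slope x 90 mm, black window 20 mm across) lies 22 mm from here along the face's outward normal, which leans to the reader's -x by the slope angle
- face (a joint): how far the whole sprung face is pushed in along its normal, 0 to 0.010 m (it does not tilt); starts to sink at about 1.4 N and needs 0.7 N more for each mm (about 5 N halfway)
- pin_low (a joint): how far the lower contact pin is pushed into the face, m: 0 = stands 6 mm proud, 0.006 = flush with the face. Brass, 8 mm across, 20 mm down the slope from the face's centre. Spring 0.1 N per mm
- pin_left (a joint): the same for the upper left pin, 16 mm up the slope from the face's centre and 16 mm to +y
- pin_right (a joint): the same for the upper right pin, 16 mm up the slope from the face's centre and 16 mm to -y
- vase: blue vase 140 mm high, 80 mm across, loose, beyond the work area
- vase_blank: copper vase blank 126 mm high, 72 mm across, loose, beyond the work area
- jar: amber jar 100 mm high, 60 mm across, loose, beyond the work area
- saucer0: white saucer 90 mm across, 16 mm high, loose, beyond the work area
- saucer1: blue saucer 90 mm across, 16 mm high, loose, beyond the work area
- saucer2: white saucer 90 mm across, 16 mm high, loose, nearer than the work area, to the robot's right
- brush: brush 170 mm long, lying loose, nearer than the work area, to the robot's left
There are look-alikes about, which are no part of the job. What is meant by the tile_blue is not pink, and is the smaller of those in its own colour.

How it is judged:
On the way, in this order (a step that is already met when the one before it is completed fails the run):
1. the blue tile is lifted clear of the board (z of tile_blue in the frame of board above 0.05 m), for 0.1 s.
2. the blue tile is held flush on the face: all three pins in, the face sunk part-way (value of joint each of pin_low, pin_left, pin_right above 0.0035 m and value of joint face between 0.002 and 0.0088 m and contact force between tile_blue and reader above 2 N and contact force between tile_blue and the fingers above 1.5 N), for 0.3 s.
At the end, for the whole second after the job is handed in: The blue tile is still gripped and pressed on the reader: all three pins pushed in by more than 3.5 of their 6 mm (so the tile lies on the face within about 3 degrees), the sprung face sunk 2 to 8.8 mm, more than 2 N of contact, the tile at rest (all of step 2 and linear speed of tile_blue below 0.02 m/s and height (world z) of tile_blue above 0.08 m); the arm keeps its last pose, push and grip.
It fails at once if the blue tile is pushed hard on the reader (over 30 N) (contact force between tile_blue and reader above 30 N).
It fails at once if the robot itself pushes the reader (over 15 N) (contact force between the arm and reader above 15 N).
It fails at once if another tile or a thing on the table is moved by more than 20 mm (distance of any of tile_green, tile_red, vase, vase_blank, jar, saucer0, saucer1, saucer2, brush from where it was at the start of the episode above 0.02 m).
It also fails if it takes over 45 s, if anything falls off the work surface, if the arm or the gripper's body presses on something with over 40 N, if the wrist force passes 120 N, or if a joint passes its speed limit or range.

ROBOT

A 7-joint arm with a two-finger parallel gripper is mounted at the origin on the work surface. World frame = base frame: x ahead of the robot, y to its left, z up, the work surface at z = 0. Lengths are in m, angles in rad, forces in N, time in s.
With the tool pointing down it reaches from about 0.4 to 0.85 m from the base axis. Payload 4.5 kg.
Tool frame: the origin (TCP) lies where the fingers leave the gripper's body, on its centre line; the fingertips stand 64 mm ahead of it and the grasp point (between the pads) lies 45 mm ahead of it; z points along the fingers, y is the line along which they close (so a half turn about z gives the same grasp; the last joint's range is limited). The gripper opens to 88 mm and grips with 3 to 60 N. Pads are 18 mm wide; open, the fingers measure 123 mm over their backs; the gripper's body (75 mm by 187 mm) begins 45 mm behind the grasp point.
Start: joints at [1.243, 0.689, -0.195, 1.565, 0.157, 0.902, -0.215], TCP at [0.221, -0.585, 0.303] pointing down, gripper open.
Joint ranges: [-3.01, 3.01], [-0.46, 2.08], [-1.47, 1.51], [0.13, 2.56], [-1, 4.14], [0.04, 2.09], [-2.66, 2.66]. Speed limits (rad/s): [2.57, 2.57, 3.14, 3.14, 3.14, 3.14, 3.14].

INTERFACE

Orientations are given as a unit quaternion [x, y, z, w].
In Python, from plant import r gives the robot as it stands.
- The arm moves only by the tool play_rows, never from a script. Its arguments are lists of equal length, an entry for each row: "translation": the shift along the tool's x, y, z in m, a list of three; "delta_rot": the turn, a rotation vector about the tool's x, y, z in degrees, a list of three; "grip": the opening, from -1 (shut) to 1 (fully open). In form: {"translation": [[x, y, z], ...], "delta_rot": [[rx, ry, rz], ...], "grip": [grip, ...]}. A call has 1 to 20 rows; each row shifts and turns the commanded pose from where the row before left it, along the tool's axes as they then stand; what a row does not reach is not made up. A row lasts 1/8 s, in which the tool goes at most 62.5 mm and 10.7 degrees, less where a joint would pass 70% of its speed; a pose out of reach is approached as far as the arm can. A call with a gripper value outside its range is refused whole. The fingers move at their own pace and stop on an object; "squeeze" is the grip in N (left out, the last holds). Time passes only in rows, so rows that do not move let the fingers close. It gives the time, the measured TCP pose, the force, the opening and the grip force at its end, in the units of the state.
- r.get_state(): the state, without advancing time (a new reading comes with each control period).
- r.snapshot(name): name is "scene" or "side" or "wrist"; returns the picture (480x640x3 uint8, blue, green, red); there is no depth.
- r.get_calibration(name): a dict with "intrinsics" (3x3 intrinsics, pixels), "eye" and "rotation" of the camera in the world. Camera axes: x right, y up, looking along -z (the intrinsics and any distortion apply to the point x, -y, -z); pixel columns grow to the right and rows downward; lengths in m; the calibration is good to about 2 mm. The wrist camera is an equidistant fisheye: a pixel r from the principal point sees the ray r / f radians off the axis. A picture is of the moment at which its call begins: read the wrist's pose just before it. get_calibration takes no time and is no camera call; for the wrist camera it gives the pose at the moment of the call.
- r.finish_job(): hands the job in; it is judged then, once.
Trained networks look in the newest picture that a camera, given by its name, has taken for a name from the list of things; names that differ only in an ending like _2 or _b are one class to them, and where a whole thing is asked for, a point or a joint stands for the part that bears it (a point fixed in the world has none). Each returns a list of dicts, best first, with "confidence" (0 to 1); they miss things now and then, are a little off and sometimes report something else, mostly with a low value. They report only what shows in the picture. A call takes as long as a camera call. They do not tell look-alikes from the thing itself.
- r.look_for(camera, target): "point" ([x, y, z] in m, in world coordinates, good to about 4 mm: the middle of the surface that is visible of it).
- r.silhouettes(camera, target): "pixels" (480x640 bool, what is visible of it).
The state is a dict: "clock": time; "q": joint angles; "qd": joint speeds; "joint_torque": joint torques, N m; "tool_pos": TCP position; "eef_rot": TCP orientation; "contact_force": force on the tool from outside, world axes, zero at the start; "moment": the same for the moment, N m; "opening": opening from 0.0 (shut) to 1.0 (fully open); "finger_force": force on a finger pad.
Only numpy, scipy, OpenCV 4.12 (cv2) and the standard library are available. Lean on these libraries where they do the work, as an engineer would, in place of code of your own. Each camera call takes 0.05 s, during which the arm holds its last target. There are 200 camera calls.

## Working session

There is one attempt and no reset: what is moved stays moved. The work goes in short steps, Python scripts to look and compute and a tool call to move; the robot and the scene stay as the last step left them, time stands still between calls to the robot, and variables do not carry over. Pictures are saved under pics/ and viewed, at most 10 in all, crops included, and the job is handed in when it is done.

Besides the shell and the picture viewer there is one more tool, called as a command line: name --argument value ..., lists and objects as JSON in quotes. play_rows: Moves the arm, as the interface text tells. Its arguments: {"type":"object","properties":{"translation":{"type":"array","items":{"type":"array","items":{"type":"number"}}},"delta_rot":{"type":"array","items":{"type":"array","items":{"type":"number"}}},"grip":{"type":"array","items":{"type":"number"}},"squeeze":{"type":"number"}},"required":["translation","delta_rot","grip"]}

```bash
mkdir -p pics; python3 - <<'E'
from plant import r
import cv2,numpy as np
s=r.get_state();print(s)
for c in("scene","side"):
    im=r.snapshot(c);cv2.imwrite(f"pics/{c}0.png",im)
    k=r.get_calibration(c);print(c,k)
    for t in("tile_blue","tile_green","tile_red","board","reader","axis","face","pin_low","pin_left","pin_right"):
        try: print(t,[(np.round(d["point"],3).tolist(),round(d["confidence"],2)) for d in r.look_for(c,t)])
        except Exception as e: print(t,e)
E
```

```text
{'clock': 0.0, 'q': array([ 1.24279552,  0.68997565, -0.19454701,  1.56634835,  0.15729036,
        0.90250505, -0.21510647]), 'qd': array([-1.40907900e-03, -1.17512497e-03, -4.78997502e-04, -3.31498612e-05,
       -1.58617471e-03,  1.38501214e-03, -7.21493916e-04]), 'joint_torque': array([-8.72191117e-05, -5.27560508e+01, -1.26686923e+00, -1.53427309e+01,
       -5.27243258e-02,  6.62072256e-03,  1.63350674e-04]), 'tool_pos': array([ 0.22101829, -0.58405875,  0.30191481]), 'eef_rot': array([ 9.83672861e-01,  1.79963475e-01, -2.18546112e-04, -8.95527815e-04]), 'contact_force': array([ 1.56432466,  0.10193736, -0.95999194]), 'moment': array([-0.02787998, -0.02873027,  0.00206191]), 'finger_force': 0.0, 'opening': 0.9996874340218938}
scene {'intrinsics': array([[600.76835145,   0.        , 317.5259998 ],
       [  0.        , 600.76835145, 238.47906035],
       [  0.        ,   0.        ,   1.        ]]), 'eye': array([ 1.29002496, -0.68741173,  1.07514511]), 'rotation': array([0.35782636, 0.16137244, 0.35298336, 0.84930676])}
tile_blue [([0.563, -0.028, 0.004], 0.95), ([0.561, -0.244
[... 513 characters left out ...]
      [  0.        , 605.97270504, 233.91434795],
       [  0.        ,   0.        ,   1.        ]]), 'eye': array([-0.0448018 ,  0.8698924 ,  0.73656483]), 'rotation': array([-0.13997521,  0.4677943 ,  0.83314178, -0.2597118 ])}
tile_blue [([0.549, -0.013, 0.012], 0.81), ([0.345, -0.127, 0.011], 0.64), ([0.547, -0.235, 0.03], 0.57)]
tile_green [([0.555, -0.319, 0.022], 0.63)]
tile_red [([0.527, -0.164, 0.02], 0.84), ([0.529, -0.197, 0.011], 0.72)]
board [([0.528, -0.198, 0.011], 0.67)]
reader [([0.524, 0.258, 0.069], 0.87)]
axis [([0.523, 0.26, 0.068], 0.69), ([0.533, -0.197, 0.011], 0.18)]
face [([0.54, 0.228, 0.108], 0.57)]
pin_low []
pin_left [([0.524, -0.161, 0.021], 0.2)]
pin_right []
```

View pics/scene0.png

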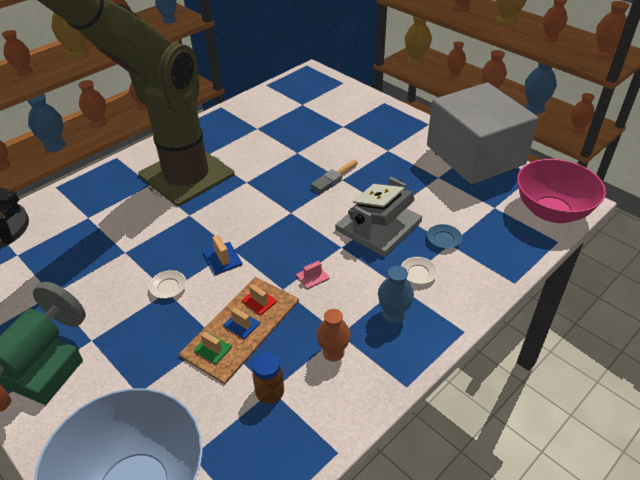

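View pics/side0.png

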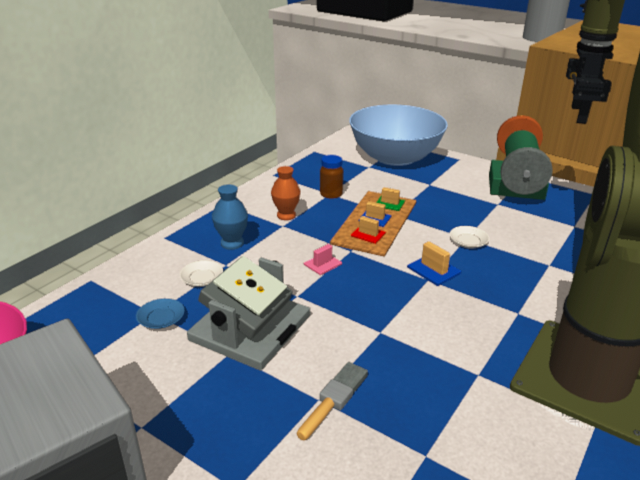

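The target is the blue tile in the middle of the board: scene (240,322), side (376,214). The off-board blue tile at scene (222,258) is the larger look-alike. The reader is at scene (380,215) and side (250,300). Next I'll enlarge the face and the tile.

```bash
python3 - <<'E'
import cv2,numpy as np
a=cv2.imread("pics/scene0.png");b=cv2.imread("pics/side0.png")
def c(im,x,y,w,h,k):return cv2.resize(im[y:y+h,x:x+w],None,fx=k,fy=k,interpolation=cv2.INTER_CUBIC)
top=np.hstack([c(a,345,170,80,60,5),c(b,205,250,100,75,4)])
bot=np.hstack([c(a,200,280,80,60,5),c(b,340,185,80,60,5)])
cv2.imwrite("pics/crop0.png",np.vstack([top,bot]))
E
```

```text
(no output)
```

View pics/crop0.png

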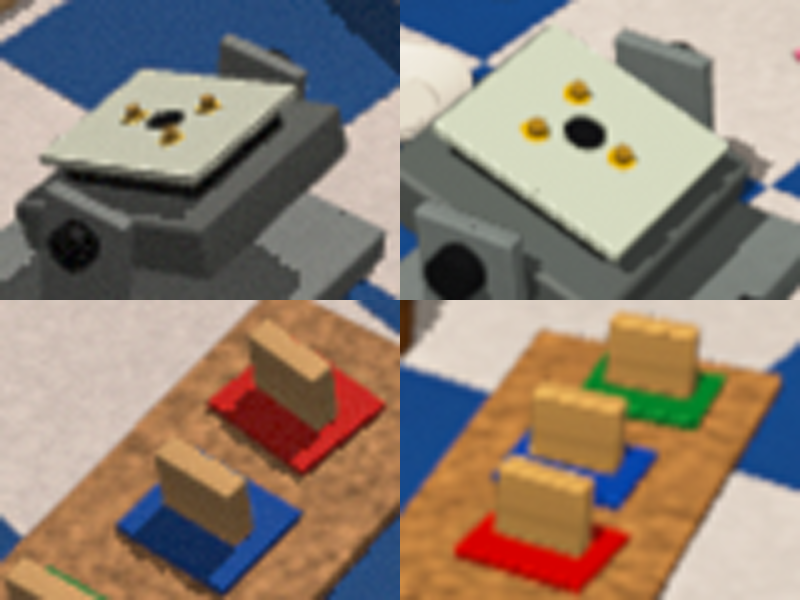

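```bash
cat > h.py <<'E'
import numpy as np
from scipy.spatial.transform import Rotation as R
from scipy.optimize import least_squares
from plant import r
def proj(c,P,k=None):
    k=k or r.get_calibration(c)
    p=(np.asarray(P)-k["eye"])@R.from_quat(k["rotation"]).as_matrix(); p=p*[1,-1,-1]; K=k["intrinsics"]
    if c=="wrist":
        rho=np.linalg.norm(p[:,:2],axis=1); th=np.arctan2(rho,p[:,2]); m=p[:,:2]/rho[:,None]*th[:,None]
    else: m=p[:,:2]/p[:,2:]
    return m*[K[0,0],K[1,1]]+K[:2,2]
def face_frame(v): # x,y,yaw,slope (reader origin)
    Rf=R.from_euler("ZY",[v[2],-v[3]]); n=Rf.apply([0,0,1])
    return np.array([v[0],v[1],.085])+.022*n,Rf
LF=np.array([[-50,45,0],[-50,-45,0],[50,-45,0],[50,45,0],[0,0,0],[-20,0,0],[16,16,0],[16,-16,0]])/1e3
def fpts(v):
    c,Rf=face_frame(v);return c+Rf.apply(LF)
def tpts(v,L): return np.array([v[0],v[1],.010])+R.from_euler("z",v[2]).apply(np.array(L)/1e3)
E
python3 - <<'E'
from h import *
S=np.array([[145,70],[40,160],[195,182],[297,88],[165,119],[133,116],[208,104],[170,137]])/5+[345,170]
D=(np.array([[617,260],[728,145],[550,28],[434,127],[585,132],[622,157],[576,94],[536,130]])-[400,0])/4+[205,250]
# side: pin_left is +y
D[[6,7]]=D[[7,6]]
ks,kd=r.get_calibration("scene"),r.get_calibration("side")
def fit(f,v0,S,D,Ls,Ld,free):
    for nuis in (0,1):
        def res(u):
            v=u[:len(v0)];e=u[len(v0):]*nuis
            a=proj("scene",f(v,Ls)+e[:3],ks)-S;b=proj("side",f(v,Ld)+e[3:],kd)-D
            return np.r_[a.ravel(),b.ravel(),u[len(v0):]/.002]
        q=least_squares(res,np.r_[v0,np.zeros(6)],loss="soft_l1");print(np.round(q.x,4),np.round(res(q.x)[:-6].reshape(-1,2),1).tolist())
fit(lambda v,L:fpts(v),[.57,.22,0,.4],S,D,0,0,0)
Lt=[[-32,-27,6],[32,-27,6],[32,27,6],[-22,7,42],[-22,-7,42],[22,-7,42],[22,7,42]]
St=(np.array([[118,524],[222,583],[302,513],[173,440],[157,456],[236,490],[252,473]])-[0,300])/5+[200,280]
Ls2=[[-32,-27,6],[-32,27,6],[-22,-7,42],[-22,7,42],[22,7,42]]
Dt=(np.array([[657,455],[613,500],[627,397],[622,413],[533,390]])-[400,300])/5+[340,185]
fit(lambda v,L:tpts(v,L),[.56,-.24,0],St,Dt,Lt,Ls2,0)
E
```

```text
[0.5489 0.2265 0.1167 0.3975 0.     0.     0.     0.     0.     0.    ] [[-2.0, -0.7], [-1.5, -1.1], [-1.7, -2.7], [-1.7, -2.4], [-1.1, -0.7], [-0.8, -0.5], [-1.1, -0.5], [-0.8, -0.7], [-0.2, -1.3], [-0.8, -0.5], [-0.3, -2.7], [-0.9, -2.0], [-1.0, -0.2], [-1.1, 0.1], [-1.1, -0.2], [-0.9, -0.5]]
[ 5.499e-01  2.261e-01  1.098e-01  3.662e-01  2.500e-03  3.000e-04
 -1.000e-03 -2.500e-03 -3.000e-04 -1.700e-03] [[-0.9, -0.3], [-0.6, -0.7], [-0.5, -1.1], [-0.3, -0.8], [0.1, 0.3], [0.4, 0.2], [0.2, 0.6], [0.4, 0.5], [0.5, -1.1], [0.2, -0.3], [0.4, -1.5], [-0.4, -0.8], [-0.3, 0.5], [-0.4, 0.6], [-0.5, 0.7], [-0.2, 0.3]]
[ 0.5556 -0.2389  0.1836  0.      0.      0.      0.      0.      0.    ] [[-0.9, -1.0], [0.3, 0.3], [-0.1, -1.9], [-0.4, -2.4], [-1.4, -1.6], [-1.8, 0.5], [-0.9, -0.3], [-1.7, -1.6], [-0.2, -0.2], [-1.4, -0.4], [-2.3, -0.9], [-2.2, -0.1]]
[ 5.548e-01 -2.393e-01  1.702e-01  2.400e-03  5.000e-04 -1.200e-03
 -2.400e-03 -5.000e-04 -6.000e-04] [[-0.3, -0.5], [0.6, 1.1], [0.5, -1.0], [0.3, -1.8], [-0.7, -0.9], [-1.4, 1.3], [-0.4, 0.5], [-0.3, -1.1], [1.0, 0.3], [-0.0, 0.2], [-1.0, -0.4], [-0.8, 0.3]]
```

The fit puts blue's tile at about (0.555, -0.239), yaw 0.17, and the reader at (0.550, 0.226), yaw 0.11, slope 0.37–0.40. Next is a hover above the tile.

```bash
cat >> h.py <<'E'
def plan(pos,Rt,n,s=None):
    s=s or r.get_state(); R0=R.from_quat(s["eef_rot"])
    rv=(R0.inv()*Rt).as_rotvec(degrees=True); d=Rt.inv().apply(np.array(pos)-s["tool_pos"])
    print("rot(tool)",np.round(rv,2),"then shift",np.round(d*1e3,1),"mm; /n",np.round(d/n,4),"start",np.round(s["tool_pos"],4))
def down(yaw): return R.from_euler("z",yaw)*R.from_euler("x",np.pi)
E
python3 -c "
from h import *
plan([.553,-.239,.20],down(.17),10)"
```

```text
rot(tool) [ 1.000e-02 -0.000e+00  1.099e+01] then shift [ 385.4 -284.4  102.8] mm; /n [ 0.0385 -0.0284  0.0103] start [ 0.2213 -0.5845  0.3028]
```

play_rows --translation '[[0,0,0],[0,0,0],[0.0385,-0.0284,0.0103],[0.0385,-0.0284,0.0103],[0.0385,-0.0284,0.0103],[0.0385,-0.0284,0.0103],[0.0385,-0.0284,0.0103],[0.0385,-0.0284,0.0103],[0.0385,-0.0284,0.0103],[0.0385,-0.0284,0.0103],[0.0385,-0.0284,0.0103],[0.0385,-0.0284,0.0103],[0,0,0],[0,0,0]]' --delta_rot '[[0,0,5.5],[0,0,5.5],[0,0,0],[0,0,0],[0,0,0],[0,0,0],[0,0,0],[0,0,0],[0,0,0],[0,0,0],[0,0,0],[0,0,0],[0,0,0],[0,0,0]]' --grip '[0,0,0,0,0,0,0,0,0,0,0,0,0,0]' --squeeze 15

```text
clock: 2.85
tool_pos: [0.5522, -0.2402, 0.1997]
eef_rot: [0.996, 0.085, -0.0, 0.0]
contact_force: [0.7, -0.3, 1.2]
opening: 0.498
finger_force: 0.0
```

```bash
python3 - <<'E'
from h import *
import cv2
k=r.get_calibration("wrist");im=r.snapshot("wrist");s=r.get_state();print(s["tool_pos"],R.from_quat(s["eef_rot"]).as_matrix().round(3),s["contact_force"],s["opening"])
print(k)
o=im.copy()
L=[[-32,-27,6],[32,-27,6],[32,27,6],[-32,27,6],[-22,7,42],[-22,-7,42],[22,-7,42],[22,7,42]]
p=proj("wrist",tpts([.5552,-.239,.17],L),k);print(p.round(1))
x0,y0=np.maximum((p.mean(0)-[90,70]).astype(int),0);print(x0,y0)
for q in p: cv2.circle(o,tuple(np.round(q).astype(int)),1,(255,0,255),-1)
f=lambda i:cv2.resize(i[y0:y0+140,x0:x0+180],None,fx=4,fy=4,interpolation=cv2.INTER_CUBIC)
cv2.imwrite("pics/w1.png",f(o))
E
```

```text
[ 0.55178895 -0.24104444  0.19986071] [[ 0.986  0.167 -0.001]
 [ 0.167 -0.986 -0.001]
 [-0.001  0.001 -1.   ]] [-0.24571847 -0.66248884  0.78010802] 0.5013526151780373
{'intrinsics': array([[371.64829954,   0.        , 322.00605233],
       [  0.        , 371.64829954, 236.70069952],
       [  0.        ,   0.        ,   1.        ]]), 'eye': array([ 0.61738228, -0.22885711,  0.28163888]), 'rotation': array([-0.09951436,  0.08318787, -0.63933405,  0.75791071])}
[[356.5 267.5]
 [358.4 183.3]
 [283.4 183.4]
 [285.5 267.6]
 [310.2 271.8]
 [331.5 271.8]
 [331.9 205.7]
 [309.6 205.7]]
230 162
```

View pics/w1.png

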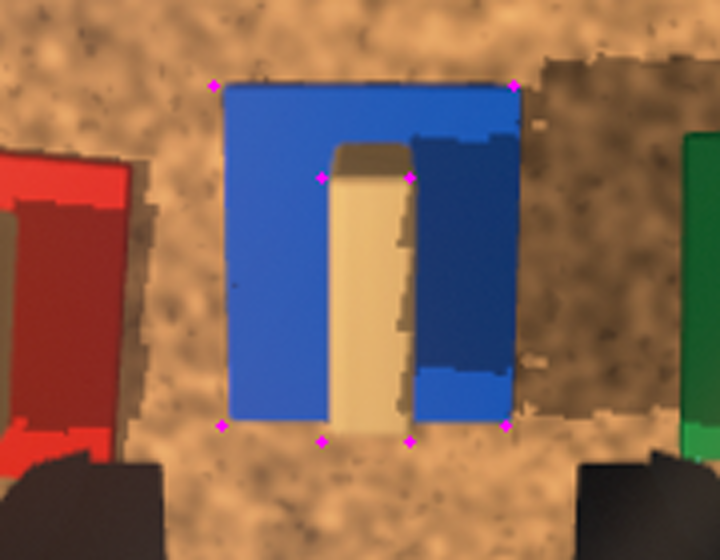

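The overlay shows the tile about 8 crop pixels (2 mm) to the right of my fit, with the same yaw. I'll refit from the wrist view.

```bash
python3 - <<'E'
from h import *
k=r.get_calibration("wrist")
L=[[32,27,6],[32,-27,6],[-32,-27,6],[-32,27,6],[22,7,42],[22,-7,42],[-22,-7,42],[-22,7,42]]
W=np.array([[223,86],[521,86],[514,422],[230,421],[330,178],[414,178],[409,434],[330,434]])/4+[230,162]
q=least_squares(lambda v:(proj("wrist",tpts(v,L),k)-W).ravel(),[.555,-.24,.17]);print(q.x,q.fun.round(1))
v=q.x;plan([v[0],v[1],.086],down(v[2]),5)
E
```

```text
[ 0.55500067 -0.24125898  0.16523083] [-0.4 -0.3  0.1 -0.1 -0.4  0.  -0.4  0.1 -0.6 -0.9  0.7 -0.9  1.2  1.1
 -0.3  1.1]
rot(tool) [0.07 0.06 0.16] then shift [  3.1   0.7 113.9] mm; /n [0.0006 0.0001 0.0228] start [ 0.5518 -0.241   0.1999]
```

play_rows --translation '[[0.003,0.0007,0.029],[0,0,0.03],[0,0,0.03],[0,0,0.02],[0,0,0.005],[0,0,0],[0,0,0],[0,0,0],[0,0,0],[0,0,0],[0,0,0]]' --delta_rot '[[0,0,0.2],[0,0,0],[0,0,0],[0,0,0],[0,0,0],[0,0,0],[0,0,0],[0,0,0],[0,0,0],[0,0,0],[0,0,0]]' --grip '[0,0,0,0,0,0,-1,-1,-1,-1,-1]' --squeeze 20

```text
clock: 4.28
tool_pos: [0.556, -0.2398, 0.0861]
eef_rot: [0.997, 0.083, 0.0, 0.0]
contact_force: [-0.9, 0.8, 4.6]
opening: 0.159
finger_force: 20.0
```

play_rows --translation '[[0,0,-0.02],[0,0,-0.04],[0,0,-0.05],[0,0,-0.05],[0,0,-0.03],[0,0,0]]' --delta_rot '[[0,0,0],[0,0,0],[0,0,0],[0,0,0],[0,0,0],[0,0,0]]' --grip '[-1,-1,-1,-1,-1,-1]'

```text
clock: 5.03
tool_pos: [0.5568, -0.2403, 0.2791]
eef_rot: [0.997, 0.083, 0.003, 0.001]
contact_force: [0.8, -0.1, -1.0]
opening: 0.155
finger_force: 20.0
```

```bash
python3 - <<'E'
from h import *
print(r.get_state()["contact_force"])
v=[.5495,.2263,.112,.38]
c,Rf=face_frame(v);Rt=Rf*R.from_euler("x",np.pi)
plan(c+Rf.apply([-.10,0,.076+.09]),Rt,10)
E
```

```text
[ 0.75158141 -0.10429281 -0.9846701 ]
rot(tool) [-0.42 21.46  3.09] then shift [-130.3 -464.5    8.9] mm; /n [-0.013  -0.0464  0.0009] start [ 0.5568 -0.2403  0.2791]
```

play_rows --translation '[[0,0,0],[0,0,0],[0,0,0],[-0.013,-0.0464,0.001],[-0.013,-0.0464,0.001],[-0.013,-0.0464,0.001],[-0.013,-0.0464,0.001],[-0.013,-0.0464,0.001],[-0.013,-0.0464,0.001],[-0.013,-0.0464,0.001],[-0.013,-0.0464,0.001],[-0.013,-0.0464,0.001],[-0.013,-0.0464,0.001],[0,0,0],[0,0,0],[0,0,0]]' --delta_rot '[[0,7.2,1],[0,7.2,1],[0,7.2,1],[0,0,0],[0,0,0],[0,0,0],[0,0,0],[0,0,0],[0,0,0],[0,0,0],[0,0,0],[0,0,0],[0,0,0],[0,0,0],[0,0,0],[0,0,0]]' --grip '[-1,-1,-1,-1,-1,-1,-1,-1,-1,-1,-1,-1,-1,-1,-1,-1]'

```text
clock: 7.02
tool_pos: [0.4258, 0.1579, 0.2724]
eef_rot: [0.986, 0.056, 0.155, -0.018]
contact_force: [0.6, -0.8, -1.7]
opening: 0.156
finger_force: 20.0
```

```bash
python3 - <<'E'
from h import *
import cv2
k=r.get_calibration("wrist");im=r.snapshot("wrist");s=r.get_state();cv2.imwrite("pics/w2raw.png",im);np.save("w2k.npy",k,allow_pickle=True)
v=[.5495,.2263,.112,.38];c,Rf=face_frame(v);plan(c+Rf.apply([-.10,0,.166]),Rf*R.from_euler("x",np.pi),1)
o=im.copy();p=proj("wrist",fpts(v),k);print(p.round(1))
x0,y0=np.maximum((p.mean(0)-[100,75]).astype(int),0);print(x0,y0)
for q in p: cv2.circle(o,tuple(np.round(q).astype(int)),1,(255,0,255),-1)
cv2.imwrite("pics/w2.png",cv2.resize(o[y0:y0+150,x0:x0+200],None,fx=4,fy=4,interpolation=cv2.INTER_CUBIC))
E
```

```text
rot(tool) [-1.02  3.81 -0.17] then shift [-48.4 -54.1  34.5] mm; /n [-0.0484 -0.0541  0.0345] start [0.4259 0.1579 0.2725]
[[202.7 207.6]
 [314.7 206.7]
 [313.8  75. ]
 [195.9  81.6]
 [254.4 142.8]
 [255.3 168.9]
 [233.2 122.7]
 [275.  121.1]]
155 65
```

View pics/w2.png

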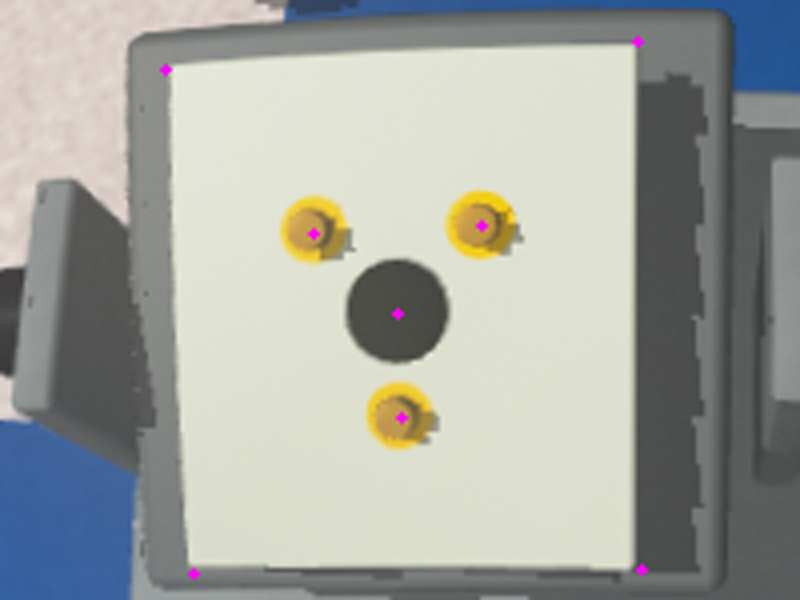

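The overlay is within about 1 px of the plate, the window at (397,311) and the pins at (313,230), (481,225), (400,415). I'll do a joint refit for the slope.

```bash
python3 - <<'E'
from h import *
S=np.array([[145,70],[40,160],[195,182],[297,88],[165,119],[133,116],[208,104],[170,137]])/5+[345,170]
D=(np.array([[617,260],[728,145],[550,28],[434,127],[585,132],[622,157],[536,130],[576,94]])-[400,0])/4+[205,250]
W=np.array([[190,568],[637,570],[636,45],[170,68],[397,311],[400,415],[313,230],[481,225]])/4+[155,65]
ks,kd,kw=r.get_calibration("scene"),r.get_calibration("side"),np.load("w2k.npy",allow_pickle=True).item()
def res(u,m=(1,1,1)):
    v=u[:4];e=u[4:].reshape(3,3);P=fpts(v);o=[]
    for i,(c,k,I,s) in enumerate((("scene",ks,S,.7),("side",kd,D,.7),("wrist",kw,W,.5))): o.append(m[i]*(proj(c,P+e[i],k)-I).ravel()/s)
    return np.r_[np.concatenate(o),u[4:]/.0015]
for m in ((1,1,1),(0,0,1),(0,1,1),(1,0,1),(0,1,0),(1,0,0)):
    q=least_squares(res,np.r_[.55,.226,.11,.38,np.zeros(9)],args=(m,),loss="soft_l1");C=np.linalg.inv(q.jac.T@q.jac)
    print(m,q.x[:4].round(4),"sd",np.sqrt(np.diag(C))[:4].round(4),round(q.cost,1))
    if m==(1,1,1):
        c,Rf=face_frame(q.x);plan(c+Rf.apply([0,0,.076+.03]),Rf*R.from_euler("x",np.pi),4)
E
```

```text
(1, 1, 1) [0.5495 0.2263 0.1044 0.3605] sd [0.0014 0.0012 0.0037 0.0139] 14.2
rot(tool) [-1.16  2.7   0.25] then shift [ 55.6 -55.1  93.3] mm; /n [ 0.0139 -0.0138  0.0233] start [0.4259 0.1579 0.2725]
(0, 0, 1) [0.5494 0.2265 0.1046 0.3561] sd [0.0016 0.0015 0.0042 0.0201] 2.2
(0, 1, 1) [0.5481 0.2263 0.1045 0.3585] sd [0.0018 0.0013 0.0038 0.0159] 8.3
(1, 0, 1) [0.551  0.2264 0.1042 0.3596] sd [0.0019 0.0013 0.004  0.0164] 7.3
(0, 1, 0) [0.5458 0.2274 0.1156 0.3728] sd [0.0024 0.0023 0.0197 0.0332] 5.0
(1, 0, 0) [0.5538 0.2251 0.1051 0.3655] sd [0.0022 0.0024 0.0233 0.028 ] 4.0
```

play_rows --translation '[[0,0,0],[0.011,-0.011,0.0186],[0.011,-0.011,0.0186],[0.011,-0.011,0.0186],[0.011,-0.011,0.0186],[0.0116,-0.0111,0.0186],[0,0,0],[0,0,0],[0,0,0],[0,0,0]]' --delta_rot '[[-1.16,2.7,0.25],[0,0,0],[0,0,0],[0,0,0],[0,0,0],[0,0,0],[0,0,0],[0,0,0],[0,0,0],[0,0,0]]' --grip '[-1,-1,-1,-1,-1,-1,-1,-1,-1,-1]'

```text
clock: 8.32
tool_pos: [0.5087, 0.2268, 0.2165]
eef_rot: [0.984, 0.053, 0.171, -0.007]
contact_force: [0.4, 0.4, -1.1]
opening: 0.156
finger_force: 20.0
```

```bash
cat >> h.py <<'E'
V=[.5495,.2263,.1044,.3605]
def status(h):
    c,Rf=face_frame(V);Rt=Rf*R.from_euler("x",np.pi);s=r.get_state()
    plan(c+Rf.apply([0,0,.076+h]),Rt,1,s)
    print("force tool",Rt.inv().apply(s["contact_force"]).round(2),"moment tool",Rt.inv().apply(s["moment"]).round(3),s["clock"],s["finger_force"],s["opening"])
E
python3 - <<'E'
from h import *
import cv2
k=r.get_calibration("side")
im=r.snapshot("side");status(.03)
cv2.imwrite("pics/s3.png",cv2.resize(im[170:350,170:350],None,fx=3.3,fy=3.3,interpolation=cv2.INTER_CUBIC))
E
```

```text
rot(tool) [0.18 0.98 0.19] then shift [-8.5  4.9  9.2] mm; /n [-0.0085  0.0049  0.0092] start [0.5088 0.2269 0.2164]
force tool [-1.15  0.15  1.65] moment tool [ 0.036 -0.433  0.013] 8.375 20.0000294088386 0.15405623879405483
```

View pics/s3.png

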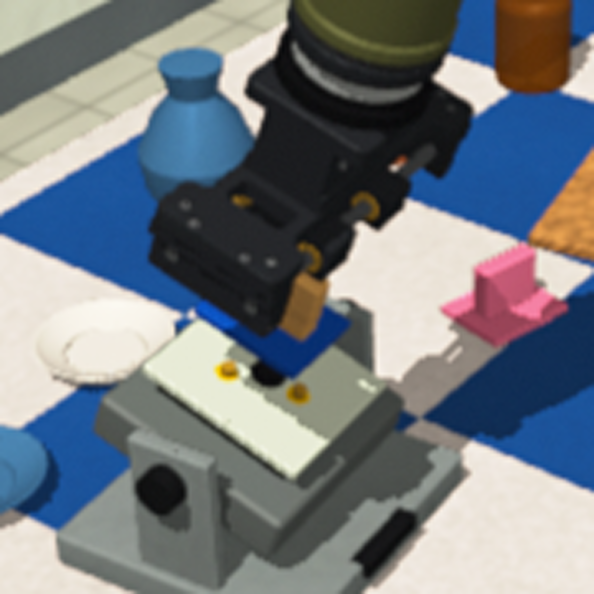

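The tile hovers parallel over the face, with the two +y pins still visible at (228,370) and (298,393). I'll correct the remaining offset and come down to about 12 mm.

play_rows --translation '[[-0.0085,0.005,0],[0,0,0.009],[0,0,0.009],[0,0,0.009],[0,0,0],[0,0,0],[0,0,0]]' --delta_rot '[[0.18,0.98,0.19],[0,0,0],[0,0,0],[0,0,0],[0,0,0],[0,0,0],[0,0,0]]' --grip '[-1,-1,-1,-1,-1,-1,-1]'

```text
clock: 9.25
tool_pos: [0.5197, 0.2282, 0.2001]
eef_rot: [0.984, 0.051, 0.168, -0.004]
contact_force: [0.4, -0.3, -0.8]
opening: 0.155
finger_force: 20.0
```

```bash
python3 - <<'E'
from h import *
status(.012);status(.012)
E
```

```text
rot(tool) [0.5  1.3  0.02] then shift [-13.1   5.    8.1] mm; /n [-0.0131  0.005   0.0081] start [0.5197 0.2282 0.2001]
force tool [0.01 0.32 0.91] moment tool [ 0.033 -0.341  0.042] 9.25 19.99990050215274 0.15477613798809178
rot(tool) [0.5  1.3  0.02] then shift [-13.1   5.    8.1] mm; /n [-0.0131  0.005   0.0081] start [0.5197 0.2282 0.2001]
force tool [0.01 0.32 0.91] moment tool [ 0.033 -0.341  0.042] 9.25 19.99990050215274 0.15477613798809178
```

```bash
python3 - <<'E'
from h import *
s=r.get_state()
lo=[-3.01,-.46,-1.47,.13,-1,.04,-2.66];hi=[3.01,2.08,1.51,2.56,4.14,2.09,2.66]
print(s["q"].round(3));print((s["q"]-lo).round(3));print((hi-s["q"]).round(3));print(s["joint_torque"].round(2))
E
```

```text
[-0.74   0.74   0.284  2.095 -1.     0.043 -1.031]
[2.27  1.2   1.754 1.965 0.    0.003 1.629]
[3.75  1.34  1.226 0.465 5.14  2.047 3.691]
[ 3.000e-02 -4.617e+01  5.160e+00 -7.650e+00 -3.000e-02 -1.250e+00
 -1.000e-02]
```

```bash
cat > fk.py <<'E'
import numpy as np
from scipy.spatial.transform import Rotation as R
A="zyzyzyz"
def fk(q,sg,L,c=0.):
    T=R.identity();p=np.array([0,0,L[0]]);lens={2:L[1],4:L[2],6:L[3]}
    for i in range(7):
        T=T*R.from_euler(A[i],sg[i]*q[i]+(c if i==6 else 0))
        if i in(2,4,6): p=p+T.apply([0,0,lens[i]])
    return p,T
E
python3 - <<'E'
from fk import *
from plant import r
import itertools
from scipy.optimize import least_squares
s=r.get_state()
data=[([1.24279552,.68997565,-.19454701,1.56634835,.15729036,.90250505,-.21510647],[.22101829,-.58405875,.30191481],[.983672861,.179963475,-2.18e-4,-8.955e-4]),(s["q"],s["tool_pos"],s["eef_rot"])]
best=[]
for sg in itertools.product((1,-1),repeat=7):
    if sg[1]<0: continue
    for c in (0,np.pi/2,np.pi,-np.pi/2):
        e=sum((fk(q,sg,[0,0,0,0],c)[1].inv()*R.from_quat(o)).magnitude() for q,p,o in data)
        best.append((e,sg,c))
best.sort(key=lambda b:b[0]);print(best[:3])
e,sg,c=best[0]
f=lambda L:np.concatenate([fk(q,sg,L,c)[0]-p for q,p,o in data])
z=least_squares(f,[.3,.4,.4,.2]);print(z.x,z.fun.round(4))
E
```

```text
[(1.0886041964764048e-06, (-1, 1, -1, 1, -1, 1, -1), 1.5707963267948966), (0.9280655449357345, (1, 1, 1, 1, 1, 1, 1), -1.5707963267948966), (0.956142407094791, (-1, 1, 1, 1, -1, 1, -1), 1.5707963267948966)]
[0.5097993  0.52006591 0.36832175 0.37637916] [ 0.0429  0.0294  0.0039 -0.001   0.0205 -0.0039]
```

```bash
cat > fk.py <<'E'
import numpy as np
from scipy.spatial.transform import Rotation as R
A="zyzyzyz";SG=(-1,1,-1,1,-1,1,-1)
def fk(q,O):
    """O: 8x3 offset after joint i-1"""
    T=R.identity();p=np.array(O[0],float)
    for i in range(7):
        T=T*R.from_euler(A[i],SG[i]*q[i]+(np.pi/2 if i==6 else 0)); p=p+T.apply(O[i+1])
    return p,T
E
python3 - <<'E'
from fk import *
from plant import r
import itertools
from scipy.optimize import least_squares
s=r.get_state()
data=[([1.24279552,.68997565,-.19454701,1.56634835,.15729036,.90250505,-.21510647],[.22101829,-.58405875,.30191481]),(s["q"],s["tool_pos"])]
def mk(L,ex):
    O=np.zeros((8,3));O[0,2],O[3,2],O[5,2],O[7,2]=L[:4]
    for x,(i,a) in zip(L[4:],ex):
        O[i,a]+=x
        if i==3 : O[4,a]-=x*0
    return O
c=[(i,a) for i in range(1,8) for a in (0,1)]
out=[]
for ex in [(e,) for e in c]:
    z=least_squares(lambda L:np.concatenate([fk(q,mk(L,ex))[0]-p for q,p in data]),[.35,.4,.4,.2]+[0]*len(ex));out.append((np.abs(z.fun).max(),ex,z.x.round(4)))
# elbow +a/-a and wrist
def mk2(L):
    O=mk(L[:4],());O[3,0]+=L[4];O[4,0]-=L[4];return O
z=least_squares(lambda L:np.concatenate([fk(q,mk2(L))[0]-p for q,p in data]),[.35,.4,.4,.2,0]);out.append((np.abs(z.fun).max(),"elbow",z.x.round(4)))
for o in sorted(out,key=lambda o:o[0])[:6]:print(o)
E
```

```text
(np.float64(0.0020239612731716705), ((5, 1),), array([ 0.4798,  0.5655,  0.3331,  0.4052, -0.0452]))
(np.float64(0.0020239613326191175), ((6, 1),), array([ 0.4798,  0.5655,  0.3331,  0.4052, -0.0452]))
(np.float64(0.003292122686024579), ((4, 1),), array([ 0.3586,  0.5624,  0.3438,  0.2748, -0.0445]))
(np.float64(0.0032921227260807873), ((3, 1),), array([ 0.3586,  0.5624,  0.3438,  0.2748, -0.0445]))
(np.float64(0.005057050761241272), ((1, 1),), array([ 0.3319,  0.5635,  0.3472,  0.2438, -0.0469]))
(np.float64(0.005057050761241272), ((2, 1),), array([ 0.3319,  0.5635,  0.3472,  0.2438, -0.0469]))
```

```bash
cat > ik.py <<'E'
from fk import *
from h import face_frame,V,r
from scipy.optimize import least_squares
O=np.zeros((8,3));O[0,2],O[3,2],O[5,2],O[7,2],O[5,1]=[0.4798,0.5655,0.3331,0.4052,-0.0452]
lo=np.array([-3.01,-.46,-1.47,.13,-1,.04,-2.66]);hi=np.array([3.01,2.08,1.51,2.56,4.14,2.09,2.66])
def ik(p,T,q0,w=.01):
    def f(q):
        a,b=fk(q,O);return np.r_[(a-p)*10,(T.inv()*b).as_rotvec()*3,w*(q-q0)]
    z=least_squares(f,np.clip(q0,lo+.02,hi-.02),bounds=(lo,hi));return z.x,np.abs(f(z.x)[:6]).max()
E
python3 - <<'E'
from ik import *
q=r.get_state()["q"];print(q.round(2))
c,Rf=face_frame(V)
for h in (.02,-.005):
  for yaw in (0,np.pi,.6,-.6):
    T=Rf*R.from_euler("z",yaw)*R.from_euler("x",np.pi);p=c+Rf.apply([0,0,.076+h])
    for s in ((0,0,0),(0,-.6,1.),(0,.6,1.),(0,0,2.),(0,.8,2.),(0,-.8,2.),(0,0,3.)):
        q0=q.copy();q0[2]+=s[1];q0[4]=s[2];q0[5]=.4;
        q0[6]=0.
        x,e=ik(p,T,q0)
        if e<.02: print(h,yaw,x.round(2),round(e,4))
E
```

```text
[-0.74  0.74  0.28  2.1  -1.    0.04 -1.03]
0.02 0 [-0.38  0.72 -0.07  2.35  2.62  0.32  1.78] 0.0001
0.02 0 [-0.52  0.71  0.19  2.27  3.24  0.18  1.17] 0.0001
0.02 0 [-0.54  0.71  0.21  2.26  3.33  0.17  1.08] 0.0001
0.02 0 [-0.5   0.71  0.15  2.29  3.13  0.2   1.29] 0.0
0.02 0 [-0.59  0.72  0.28  2.21  3.73  0.13  0.67] 0.0
0.02 3.141592653589793 [-0.08  0.84 -0.7   2.4   2.03  0.72 -0.84] 0.0002
0.02 3.141592653589793 [-0.22  0.76 -0.38  2.39  2.25  0.5  -1.03] 0.0001
0.02 3.141592653589793 [-0.13  0.81 -0.58  2.4   2.1   0.64 -0.9 ] 0.0001
0.02 3.141592653589793 [-0.32  0.74 -0.18  2.37  2.46  0.38 -1.21] 0.0001
0.02 0.6 [-0.57  0.72  0.25  2.23  3.55  0.15  1.45] 0.0001
0.02 0.6 [-0.56  0.72  0.24  2.24  3.48  0.16  1.53] 0.0001
0.02 0.6 [-0.64  0.72  0.32  2.18  4.04  0.12  0.93] 0.0
0.02 -0.6 [-0.3   0.74 -0.23  2.37  2.39  0.41  1.38] 0.0001
0.02 -0.6 [-0.4   0.72 -0.04  2.35  2.67  0.3   1.13] 0.0001
0.02 -0.6 [-0.47  0.72  0.1   2.31  2.96  0.23  0.85] 0.0
0.02 -0.6 [-0.49  0.71  0.14  2.29  3.08  0.21  0.74] 0.0001
0.02 -0.6 [-0.43  0.72  0.02  2.33  2.79  0.27  1.02] 0.0

[... 507 characters left out ...]
005 3.141592653589793 [-0.11  0.88 -0.6   2.38  2.14  0.68 -0.92] 0.0001
-0.005 3.141592653589793 [-0.3   0.8  -0.21  2.35  2.49  0.43 -1.23] 0.0001
-0.005 0.6 [-0.57  0.77  0.27  2.22  3.56  0.2   1.44] 0.0001
-0.005 0.6 [-0.55  0.77  0.24  2.23  3.46  0.2   1.54] 0.0001
-0.005 0.6 [-0.67  0.79  0.38  2.17  4.04  0.19  0.92] 0.0
-0.005 -0.6 [-0.28  0.8  -0.24  2.36  2.44  0.45  1.35] 0.0001
-0.005 -0.6 [-0.38  0.78 -0.05  2.33  2.72  0.34  1.09] 0.0001
-0.005 -0.6 [-0.45  0.77  0.09  2.3   2.98  0.27  0.84] 0.0
-0.005 -0.6 [-0.48  0.77  0.14  2.28  3.11  0.25  0.71] 0.0001
-0.005 -0.6 [-0.41  0.78  0.    2.32  2.8   0.32  1.01] 0.0
-0.005 -0.6 [-0.55  0.77  0.24  2.24  3.44  0.21  0.37] 0.0
```

```bash
cat > sim.py <<'E'
from ik import *
def sim(q,rows,verbose=1):
    p,T=fk(q,O)
    for i,(d,rv) in enumerate(rows):
        p=p+T.apply(d);T=T*R.from_rotvec(rv,degrees=True)
        x,e=ik(p,T,q,.05);st=np.clip(x-q,-.7*np.array([2.57,2.57]+[3.14]*5)/8,.7*np.array([2.57,2.57]+[3.14]*5)/8);q=q+st
        if verbose: print(i,q.round(2),round(e,3))
    return q
E
python3 - <<'E'
from sim import *
q=r.get_state()["q"]
c,Rf=face_frame(V);T=Rf*R.from_euler("x",np.pi)
up=[([0,0,-.02],[0,0,0])]*5
for sx in (1,-1):
  print("tilt",sx)
  sim(q,up+[([0,0,0],[sx*8,0,0])]*5+[([0,0,0],[0,4,0])]*3+[([0,0,0],[-sx*6,0,0])]*6)
E
```

```text
tilt 1
0 [-0.8   0.71  0.37  2.1  -0.97  0.1  -1.06] 0.0
1 [-0.86  0.68  0.45  2.11 -0.94  0.16 -1.1 ] 0.0
2 [-0.92  0.66  0.53  2.11 -0.9   0.22 -1.14] 0.0
3 [-0.98  0.63  0.61  2.11 -0.86  0.27 -1.18] 0.0
4 [-1.04  0.6   0.68  2.1  -0.81  0.32 -1.23] 0.0
5 [-0.81  0.52  0.41  2.15 -0.97  0.25 -0.95] 0.002
6 [-0.59  0.5   0.13  2.18 -1.    0.14 -0.81] 0.004
7 [-0.36  0.57 -0.14  2.2  -1.    0.08 -0.68] 0.005
8 [-0.14  0.69 -0.42  2.2  -1.    0.08 -0.55] 0.004
9 [ 0.09  0.8  -0.69  2.18 -1.    0.15 -0.42] 0.002
10 [ 0.31  0.85 -0.97  2.21 -1.    0.04 -0.41] 0.091
11 [ 0.54  0.87 -1.01  2.21 -1.    0.04 -0.4 ] 0.245
12 [ 0.67  0.88 -1.03  2.21 -1.    0.04 -0.38] 0.398
13 [ 0.54  0.74 -0.92  2.21 -1.    0.04 -0.52] 0.452
14 [ 0.34  0.61 -0.75  2.21 -1.    0.04 -0.66] 0.464
15 [ 0.12  0.51 -0.49  2.21 -1.    0.04 -0.81] 0.432
16 [-0.11  0.46 -0.21  2.21 -1.    0.04 -0.94] 0.36
17 [-0.33  0.47  0.06  2.21 -1.    0.04 -1.07] 0.262
18 [-0.56  0.52  0.34  2.21 -1.    0.04 -1.17] 0.149
tilt -1
0 [-0.8   0.71  0.37  2.1  -0.97  0.1  -1.06] 0.0
1 [-0.86  0.68  0.45  2.11 -0.94  0.16 -1.1 ] 0.0
[... 169 characters left out ...]
91  2.04 -0.71  0.43 -1.42] 0.001
6 [-1.37  0.87  1.05  1.97 -0.63  0.55 -1.58] 0.001
7 [-1.45  1.    1.14  1.88 -0.55  0.68 -1.72] 0.0
8 [-1.48  1.12  1.2   1.79 -0.49  0.81 -1.83] 0.0
9 [-1.5   1.23  1.24  1.69 -0.43  0.94 -1.93] 0.0
10 [-1.55  1.25  1.25  1.75 -0.44  0.85 -1.93] 0.0
11 [-1.59  1.28  1.27  1.81 -0.46  0.77 -1.93] 0.0
12 [-1.63  1.3   1.28  1.87 -0.48  0.68 -1.92] 0.0
13 [-1.62  1.2   1.23  1.95 -0.52  0.56 -1.84] 0.0
14 [-1.58  1.09  1.16  2.02 -0.56  0.43 -1.76] 0.0
15 [-1.53  0.96  1.07  2.1  -0.59  0.3  -1.68] 0.0
16 [-1.44  0.84  0.94  2.16 -0.61  0.17 -1.6 ] 0.001
17 [-1.3   0.71  0.77  2.22 -0.62  0.04 -1.51] 0.001
18 [-1.13  0.61  0.64  2.21 -0.89  0.04 -1.23] 0.046
```

```bash
cat > srch.py <<'E'
from sim import *
import itertools
c,Rf=face_frame(V);F=Rf*R.from_euler("x",np.pi)
def T_of(a,b,g=0): return F*R.from_euler("z",g,degrees=True)*R.from_rotvec([a,b,0],degrees=True)
def path(q0,wps,P):
    p,T=fk(q0,O);rows=[]
    for (a,b,g),pos in zip(wps,P):
        T2=T_of(a,b,g);D=pos-p;rv=(T.inv()*T2).as_rotvec(degrees=True);n=int(max(np.ceil(np.linalg.norm(rv)/8),np.ceil(np.linalg.norm(D)/.04),1))
        for _ in range(n):
            rows.append((T.inv().apply(D/n),rv/n));T=T*R.from_rotvec(rv/n,degrees=True)
        p=pos
    return rows
E
python3 - <<'E'
from srch import *
q=r.get_state()["q"]
H=c+Rf.apply([0,0,.076+.12])
for A,B,g in itertools.product((30,-30,50,-50),(-20,-40),(0,)):
    w=[(0,B,0),(A,B,g),(A,0,g),(A,15,g),(0,0,g),(0,0,0)];rows=path(q,w,[H]*6)+[(np.zeros(3),np.zeros(3))]*4
    x=sim(q,rows,0);p,T=fk(x,O);print(A,B,g,len(rows),x.round(2),"err",np.linalg.norm(p-H).round(3),(F.inv()*T).as_rotvec(degrees=True).round(1))
E
```

```text
30 -20 0 22 [-0.97  0.56  0.53  2.19 -0.75  0.17 -1.29] err 0.0 [ 0.  0. -0.]
30 -40 0 26 [-0.97  0.56  0.53  2.19 -0.75  0.17 -1.29] err 0.0 [ 0.  0. -0.]
-30 -20 0 22 [-0.92  0.54  0.42  2.22 -0.46  0.11 -1.61] err 0.0 [-0. -0.  0.]
-30 -40 0 26 [-0.91  0.54  0.39  2.24 -0.34  0.09 -1.73] err 0.0 [-0. -0.  0.]
50 -20 0 27 [-0.96  0.55  0.51  2.19 -0.7   0.16 -1.35] err 0.0 [ 0.  0. -0.]
50 -40 0 31 [-0.96  0.55  0.51  2.19 -0.7   0.16 -1.35] err 0.0 [ 0.  0. -0.]
-50 -20 0 27 [-0.91  0.54  0.4   2.23 -0.38  0.09 -1.69] err 0.0 [-0. -0.  0.]
-50 -40 0 31 [-0.9   0.53  0.37  2.25 -0.23  0.07 -1.85] err 0.0 [-0.  0.  0.]
```

```bash
python3 - <<'E'
from srch import *
q=r.get_state()["q"]
for hh in (.05,.08,.12):
 H=c+Rf.apply([0,0,.076+hh]);E=c+Rf.apply([0,0,.076-.005])
 for sg in (1,-1):
  for a,b in ((0,0),(0,5),(0,10),(-10,5),(10,5)):
   w=[(a,b,0)]+[(a,b,sg*k*30) for k in range(1,7)]+[(0,0,sg*180)];rows=path(q,w,[H]*8)+[(np.zeros(3),np.zeros(3))]*4
   x=sim(q,rows,0);p,T=fk(x,O);rows2=path(x,[(0,0,sg*180)],[E])+[(np.zeros(3),np.zeros(3))]*3
   y=sim(x,rows2,0);p2,T2=fk(y,O)
   print(hh,sg,a,b,len(rows),x.round(2),"err",np.linalg.norm(p-H).round(3),"|",y.round(2),np.linalg.norm(p2-E).round(4),(T2.inv()*T_of(0,0,180)).magnitude().round(3))
E
```

```text
Traceback (most recent call last):
AttributeError: 'float' object has no attribute 'round'
```

```bash
python3 - <<'E'
from srch import *
q=r.get_state()["q"]
for hh in (.05,.12):
 H=c+Rf.apply([0,0,.076+hh]);E=c+Rf.apply([0,0,.076-.005])
 for sg in (1,-1):
  for a,b in ((0,0),(0,5),(0,10),(-10,5),(10,5)):
   w=[(a,b,0)]+[(a,b,sg*k*30) for k in range(1,7)]+[(0,0,sg*180)];rows=path(q,w,[H]*8)+[(np.zeros(3),np.zeros(3))]*4
   x=sim(q,rows,0);p,T=fk(x,O);rows2=path(x,[(0,0,sg*180)],[E])+[(np.zeros(3),np.zeros(3))]*3
   y=sim(x,rows2,0);p2,T2=fk(y,O)
   print(hh,sg,a,b,len(rows),x.round(2),"err",round(np.linalg.norm(p-H),3),"|",y.round(2),round(np.linalg.norm(p2-E),4),round((T2.inv()*T_of(0,0,180)).magnitude(),3))
E
```

```text
0.05 1 0 0 30 [ 0.77  1.08 -0.85  2.15 -1.    0.04 -2.66] err 0.124 | [ 0.71  1.18 -0.8   2.07 -1.    0.04 -2.66] 0.1136 0.81
0.05 1 0 5 30 [ 0.77  1.08 -0.85  2.15 -1.    0.04 -2.66] err 0.124 | [ 0.71  1.18 -0.8   2.07 -1.    0.04 -2.66] 0.1136 0.81
0.05 1 0 10 32 [ 0.77  1.08 -0.85  2.15 -1.    0.04 -2.66] err 0.124 | [ 0.71  1.18 -0.8   2.07 -1.    0.04 -2.66] 0.1136 0.81
0.05 1 -10 5 32 [ 0.77  1.08 -0.85  2.15 -1.    0.04 -2.66] err 0.124 | [ 0.71  1.18 -0.8   2.07 -1.    0.04 -2.66] 0.1136 0.81
0.05 1 10 5 32 [ 0.77  1.08 -0.85  2.15 -1.    0.04 -2.66] err 0.124 | [ 0.71  1.18 -0.8   2.07 -1.    0.04 -2.66] 0.1136 0.81
0.05 -1 0 0 30 [-0.77  0.67  0.31  2.15 -1.    0.04  2.11] err 0.002 | [-0.72  0.78  0.27  2.08 -1.    0.04  2.11] 0.0072 0.05
0.05 -1 0 5 30 [-0.77  0.67  0.31  2.15 -1.    0.04  2.11] err 0.002 | [-0.72  0.78  0.27  2.08 -1.    0.04  2.11] 0.0072 0.05
0.05 -1 0 10 32 [-0.77  0.67  0.31  2.15 -1.    0.04  2.11] err 0.002 | [-0.72  0.78  0.27  2.08 -1.    0.04  2.11] 0.0072 0.05
0.05 -1 -10 5 32 [-0.77  0.67  0.31  2.15 -1.    0.04  2.11] err 0.002 | [-0.72  0.7
[... 736 characters left out ...]
66] err 0.138 | [ 0.71  1.18 -0.8   2.07 -1.    0.04 -2.66] 0.1136 0.81
0.12 -1 0 0 32 [-0.89  0.53  0.35  2.28 -0.02  0.04  1.09] err 0.0 | [-0.72  0.78  0.27  2.08 -1.    0.04  2.11] 0.0072 0.05
0.12 -1 0 5 32 [-0.89  0.53  0.35  2.28 -0.02  0.04  1.09] err 0.0 | [-0.72  0.78  0.27  2.08 -1.    0.04  2.11] 0.0072 0.05
0.12 -1 0 10 33 [-0.89  0.53  0.35  2.27 -0.08  0.05  1.14] err 0.0 | [-0.72  0.78  0.27  2.08 -1.    0.04  2.11] 0.0072 0.05
0.12 -1 -10 5 33 [-0.94  0.55  0.48  2.2  -0.62  0.14  1.71] err 0.0 | [-0.72  0.78  0.27  2.08 -1.    0.04  2.11] 0.0072 0.05
0.12 -1 10 5 33 [-0.89  0.53  0.35  2.28 -0.02  0.04  1.08] err 0.0 | [-0.72  0.78  0.27  2.08 -1.    0.04  2.11] 0.0072 0.05
```

```bash
cat > p.py <<'E'
from srch import *
q=r.get_state()["q"]
G,e=ik(c+Rf.apply([0,0,.076+.05]),T_of(0,0,180),np.array([-.35,.70,-.1,2.38,2.6,.38,-1.3]));print("G",G.round(3),e)
def run(W,ns):
    Q=[];a=q
    for w,n in zip(W,ns):
        Q+= [a+(w-a)*k/n for k in range(1,n+1)];a=np.array(w)
    p,T=fk(q,O);rows=[];x=q.copy()
    for i,t in enumerate(Q):
        p2,T2=fk(t,O);rows.append((T.inv().apply(p2-p),(T.inv()*T2).as_rotvec(degrees=True)));p,T=p2,T2
        x=sim(x,rows[-1:],0) if 0 else x
    # simulate tracking
    x=q.copy()
    for i,(t) in enumerate(Q):
        p2,T2=fk(t,O);x1,e=ik(p2,T2,x,.05);lim=.7*np.array([2.57,2.57]+[3.14]*5)/8;x=x+np.clip(x1-x,-lim,lim)
        tip=p2+T2.apply([0,0,.08])
        print(i,x.round(2),"tcp",p2.round(3),"tip",tip.round(3),"row",np.round(rows[i][0],3),np.round(rows[i][1],1))
    return rows
E
python3 - <<'E'
from p import *
w1=np.array([-.85,.45,.3,2.15,-.7,.5,-1.1]);w2=w1.copy();w2[4]=.8;w3=np.array([-.6,.45,.05,2.25,2.4,.5,-1.2])
run([w1,w2,w3,G],[6,8,8,6])
E
```

```text
G [-0.398  0.654 -0.059  2.368  2.533  0.269 -1.288] 1.5132899084426917e-05
0 [-0.76  0.69  0.29  2.1  -0.96  0.12 -1.03] tcp [0.495 0.252 0.215] tip [0.518 0.259 0.138] row [-0.016 -0.026 -0.024] [ 3.5 -2.  -2.6]
1 [-0.78  0.64  0.3   2.11 -0.92  0.2  -1.03] tcp [0.467 0.271 0.232] tip [0.487 0.282 0.155] row [-0.018 -0.024 -0.023] [ 3.2 -2.2 -2.7]
2 [-0.81  0.6   0.32  2.12 -0.88  0.28 -1.03] tcp [0.438 0.286 0.25 ] tip [0.453 0.3   0.173] row [-0.02  -0.023 -0.022] [ 2.9 -2.3 -2.8]
3 [-0.83  0.55  0.33  2.13 -0.83  0.36 -1.04] tcp [0.406 0.297 0.268] tip [0.417 0.313 0.191] row [-0.023 -0.021 -0.022] [ 2.6 -2.4 -2.9]
4 [-0.85  0.5   0.34  2.14 -0.78  0.44 -1.05] tcp [0.374 0.303 0.287] tip [0.38  0.321 0.209] row [-0.025 -0.019 -0.021] [ 2.3 -2.5 -2.9]
5 [-0.88  0.46  0.34  2.15 -0.73  0.52 -1.07] tcp [0.341 0.304 0.305] tip [0.343 0.324 0.227] row [-0.027 -0.017 -0.02 ] [ 2.  -2.6 -3. ]
6 [-0.9   0.46  0.39  2.14 -0.58  0.53 -1.02] tcp [0.35  0.268 0.302] tip [0.353 0.281 0.223] row [-0.007  0.036 -0.006] [-4.6 -2.3 -9.4]
7 [-0.93  0.47  0.44  2.13 -0.44  0.54 -0.97] tcp [0.365 0
[... 2154 characters left out ...]
.8 -0.3]
23 [-1.08  0.6   0.68  2.02 -0.99  0.04  1.37] tcp [0.607 0.265 0.359] tip [0.659 0.27  0.299] row [ 0.044 -0.007  0.013] [ 0.   4.9 -0.2]
24 [-1.    0.62  0.58  2.05 -1.    0.04  1.64] tcp [0.584 0.254 0.321] tip [0.631 0.258 0.256] row [ 0.044 -0.007  0.013] [-0.  5.  0.]
25 [-0.92  0.63  0.48  2.09 -1.    0.04  1.92] tcp [0.558 0.243 0.285] tip [0.599 0.247 0.217] row [ 0.043 -0.007  0.013] [-0.1  5.   0.2]
26 [-0.84  0.65  0.39  2.12 -1.    0.04  2.1 ] tcp [0.529 0.232 0.253] tip [0.564 0.235 0.181] row [ 0.042 -0.007  0.013] [-0.1  5.1  0.3]
27 [-0.77  0.67  0.31  2.15 -1.    0.04  2.11] tcp [0.498 0.221 0.223] tip [0.526 0.224 0.149] row [ 0.042 -0.007  0.012] [-0.2  5.1  0.4]
```

The wrist joints 5 and 6 sit at their limits for the full slope tilt. The pads pinch about the slope axis, so I can re-grip the block with the hand pitched relative to it. I'll check that this is feasible.

```bash
python3 - <<'E'
from srch import *
q=r.get_state()["q"]
def pose_press(h,d): # tool pitched -d relative to block
    g=c+Rf.apply([0,0,.031+h]);T=F*R.from_euler("y",-d);return g-T.apply([0,0,.045]),T
q0=np.array([-.55,.75,.1,1.95,0.,.35,-2.]);
for d in (.2,.3,.4):
    for h in (.03,-.005):
        x,e=ik(*pose_press(h,d),q0,.03);print("press",d,h,x.round(2),round(e,4))
    T=R.from_euler("z",.1)*R.from_euler("x",np.pi)
    for t in (0,-d):
        T2=T*R.from_euler("y",t);g=np.array([.46,.02,.031]);x,e=ik(g-T2.apply([0,0,.045]),T2,q0,.03);print("place",t,x.round(2),round(e,4))
E
```

```text
press 0.2 0.03 [-0.6   0.71  0.1   2.03 -0.    0.26 -1.99] 0.0001
press 0.2 -0.005 [-0.58  0.77  0.09  2.02 -0.01  0.2  -1.98] 0.0001
place 0 [-0.15  0.94  0.01  2.17 -0.22  0.04 -1.39] 0.0038
place -0.2 [-0.1   0.97 -0.06  1.94  0.09  0.43 -1.7 ] 0.0003
press 0.3 0.03 [-0.52  0.73  0.04  1.9  -0.    0.45 -1.96] 0.0001
press 0.3 -0.005 [-0.51  0.79  0.03  1.89  0.    0.4  -1.96] 0.0001
place 0 [-0.15  0.94  0.01  2.17 -0.22  0.04 -1.39] 0.0038
place -0.3 [-0.1   1.02 -0.06  1.8   0.07  0.63 -1.67] 0.0003
press 0.4 0.03 [-0.47  0.77 -0.01  1.77 -0.01  0.64 -1.93] 0.0003
press 0.4 -0.005 [-0.46  0.83 -0.01  1.75 -0.01  0.6  -1.93] 0.0002
place 0 [-0.15  0.94  0.01  2.17 -0.22  0.04 -1.39] 0.0038
place -0.4 [-0.1   1.07 -0.06  1.65  0.05  0.82 -1.65] 0.0004
```

Feasible with a pitch of about 0.3 rad. I'll take the tile back to its free spot on the board and re-grip there. First up and away.

play_rows --translation '[[0,0,-0.02],[0,0,-0.03],[0,0,-0.03],[0,0,-0.02],[0,0,0],[0,0,0],[0,0,0]]' --delta_rot '[[0,0,0],[0,0,0],[0,-5,0],[0,-5,0],[0,-5,0],[0,-3,0],[0,0,0]]' --grip '[-1,-1,-1,-1,-1,-1,-1]'

```text
clock: 10.12
tool_pos: [0.4889, 0.2259, 0.2949]
eef_rot: [0.999, 0.051, 0.013, 0.004]
contact_force: [0.0, 0.7, -1.7]
opening: 0.155
finger_force: 20.0
```

```bash
python3 -c "
from h import *
s=r.get_state();print(s['q'].round(2))
plan([.556,-.2403,.12],down(.165),11)"
```

```text
[-1.    0.73  0.84  1.88 -0.71  0.84 -1.26]
rot(tool) [ 0.53 -1.4  -3.61] then shift [-10.3 470.9 174.9] mm; /n [-0.0009  0.0428  0.0159] start [0.4889 0.2259 0.2949]
```

play_rows --translation '[[0,0,0],[-0.001,0.0428,0.005],[-0.001,0.0428,0.005],[-0.001,0.0428,0.005],[-0.001,0.0428,0.005],[-0.001,0.0428,0.005],[-0.001,0.0428,0.005],[-0.001,0.0428,0.005],[-0.001,0.0428,0.005],[-0.001,0.0428,0.005],[-0.001,0.0428,0.005],[-0.001,0.0428,0.005],[0,0,0.02],[0,0,0.02],[0,0,0],[0,0,0]]' --delta_rot '[[0.5,-1.4,-3.6],[0,0,0],[0,0,0],[0,0,0],[0,0,0],[0,0,0],[0,0,0],[0,0,0],[0,0,0],[0,0,0],[0,0,0],[0,0,0],[0,0,0],[0,0,0],[0,0,0],[0,0,0]]' --grip '[-1,-1,-1,-1,-1,-1,-1,-1,-1,-1,-1,-1,-1,-1,-1,-1]'

```text
clock: 12.12
tool_pos: [0.5548, -0.2405, 0.2008]
eef_rot: [0.997, 0.082, -0.0, 0.001]
contact_force: [0.3, -0.7, -0.6]
opening: 0.157
finger_force: 20.0
```

```bash
python3 -c "
from h import *
s=r.get_state();print(s['q'].round(2))
plan([.556,-.2403,.0865],down(.165),4)"
```

```text
[ 0.01  0.88  0.6   1.74 -0.7   0.74 -0.43]
rot(tool) [ 0.07  0.01 -0.01] then shift [  1.3   0.  114.3] mm; /n [0.0003 0.     0.0286] start [ 0.5548 -0.2405  0.2008]
```

play_rows --translation '[[0.0013,0,0.03],[0,0,0.035],[0,0,0.03],[0,0,0.014],[0,0,0.005],[0,0,0],[0,0,0],[0,0,0],[0,0,0],[0.0067,0,0.0005],[0.0067,0,0.0005],[0,0,0],[0,0,0]]' --delta_rot '[[0,0,0],[0,0,0],[0,0,0],[0,0,0],[0,0,0],[0,0,0],[0,0,0],[0,0,0],[0,0,0],[0,-8.6,0],[0,-8.6,0],[0,0,0],[0,0,0]]' --grip '[-1,-1,-1,-1,-1,-1,0,0,0,0,0,0,0]'

```text
clock: 13.75
tool_pos: [0.5677, -0.2387, 0.0841]
eef_rot: [0.985, 0.081, -0.149, 0.012]
contact_force: [-0.1, -0.1, -0.8]
opening: 0.498
finger_force: 0.0
```

```bash
python3 - <<'E'
from h import *
import cv2
s=r.get_state();print(s['q'].round(2))
T=down(.165)*R.from_euler("y",-.3);plan(np.array([.556,-.2403,.041])-T.apply([0,0,.045]),T,1)
k=r.get_calibration("wrist");im=r.snapshot("wrist")
x,y=proj("wrist",np.array([[.556,-.24,.03]]),k)[0].astype(int);print(x,y)
x0,y0=max(x-110,0),max(y-110,0);cv2.imwrite("pics/w4.png",cv2.resize(im[y0:y0+180,x0:x0+220],None,fx=3,fy=3))
E
```

```text
[-0.05  1.19  0.69  1.52 -0.62  0.95 -0.6 ]
rot(tool) [-0.01  0.01 -0.1 ] then shift [ 1.5 -0.3 -0.3] mm; /n [ 0.0015 -0.0003 -0.0003] start [ 0.5677 -0.2387  0.0841]
320 296
```

View pics/w4.png

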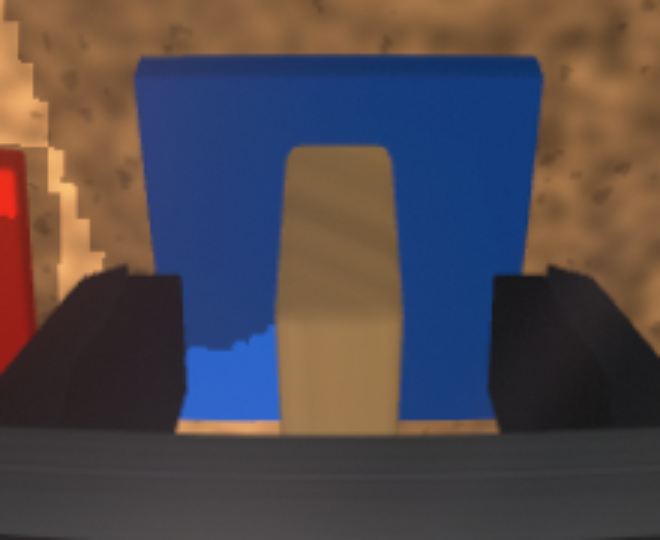

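The tile sits on the board with its block centred between the fingers (280–400, finger gap 185–490). I'll close and lift.

play_rows --translation '[[0.0015,0,0],[0,0,0],[0,0,0],[0,0,0],[0,0,0],[-0.006,0,-0.019],[-0.012,0,-0.038],[-0.015,0,-0.048],[-0.015,0,-0.048],[-0.009,0,-0.029],[0,0,0]]' --delta_rot '[[0,0,0],[0,0,0],[0,0,0],[0,0,0],[0,0,0],[0,0,0],[0,0,0],[0,0,0],[0,0,0],[0,0,0],[0,0,0]]' --grip '[-1,-1,-1,-1,-1,-1,-1,-1,-1,-1,-1]' --squeeze 22

```text
clock: 15.18
tool_pos: [0.5706, -0.2389, 0.2778]
eef_rot: [0.986, 0.081, -0.147, 0.014]
contact_force: [-0.3, -0.0, -2.2]
opening: 0.157
finger_force: 22.0
```

```bash
cat >> h.py <<'E'
def target(h,d=.3,lx=0,ly=0,dt=0):
    c,Rf=face_frame(V);F=Rf*R.from_euler("x",np.pi);T=F*R.from_euler("y",-d+dt)
    return c+Rf.apply([lx,ly,.031+h])-T.apply([0,0,.045]),T
def status2(h,n=1,**k):
    s=r.get_state();p,T=target(h,**k);plan(p,T,n,s);print("q",s["q"].round(2))
    fr=face_frame(V)[1].inv();print("face-frame force",fr.apply(s["contact_force"]).round(2),"moment",fr.apply(s["moment"]).round(3),s["clock"],s["finger_force"],round(s["opening"],3))
E
python3 -c "
from h import *
status2(.06,11)"
```

```text
rot(tool) [ 0.62 20.43  3.42] then shift [ -17.6 -464.8   41.2] mm; /n [-0.0016 -0.0423  0.0037] start [ 0.5706 -0.2389  0.2778]
q [-0.1   0.95  0.82  1.43 -0.47  1.25 -0.65]
face-frame force [-1.06  0.02 -1.96] moment [ 0.025 -0.304  0.026] 15.175 22.000057683326304 0.157
```

play_rows --translation '[[0,0,0],[0,0,0],[0,0,0],[-0.0015,-0.0388,0],[-0.0015,-0.0388,0],[-0.0015,-0.0388,0],[-0.0015,-0.0388,0],[-0.0015,-0.0388,0],[-0.0015,-0.0388,0],[-0.0015,-0.0388,0],[-0.0015,-0.0388,0],[-0.0015,-0.0388,0],[-0.0015,-0.0388,0],[-0.0015,-0.0388,0],[-0.0015,-0.0388,0],[0,0,0.02],[0,0,0.02],[0,0,0],[0,0,0]]' --delta_rot '[[0.2,6.8,1.1],[0.2,6.8,1.1],[0.2,6.8,1.2],[0,0,0],[0,0,0],[0,0,0],[0,0,0],[0,0,0],[0,0,0],[0,0,0],[0,0,0],[0,0,0],[0,0,0],[0,0,0],[0,0,0],[0,0,0],[0,0,0],[0,0,0],[0,0,0]]' --grip '[-1,-1,-1,-1,-1,-1,-1,-1,-1,-1,-1,-1,-1,-1,-1,-1,-1,-1,-1]'

```text
clock: 17.55
tool_pos: [0.5054, 0.2233, 0.2349]
eef_rot: [0.998, 0.052, 0.027, -0.003]
contact_force: [0.9, -0.4, -0.4]
opening: 0.156
finger_force: 22.0
```

```bash
python3 -c "
from h import *
status2(.015,1);print(target(.015)[1].inv().apply(face_frame(V)[1].apply([0,0,-1])))"
```

```text
rot(tool) [-0.15  0.34 -0.01] then shift [15.   1.7 42.4] mm; /n [0.015  0.0017 0.0424] start [0.5054 0.2233 0.2349]
q [-0.93  0.81  0.77  1.92 -0.87  0.71 -1.12]
face-frame force [ 0.7  -0.5  -0.67] moment [ 0.006  0.022 -0.033] 17.55 21.999919801019132 0.156
[ 2.95520207e-01 -1.21013583e-16  9.55336489e-01]
```

play_rows --translation '[[0.005,0.0006,0.014],[0.005,0.0006,0.014],[0.005,0.0005,0.0144],[0,0,0],[0,0,0]]' --delta_rot '[[-0.15,0.34,0],[0,0,0],[0,0,0],[0,0,0],[0,0,0]]' --grip '[-1,-1,-1,-1,-1]'

```text
clock: 18.18
tool_pos: [0.523, 0.2236, 0.1933]
eef_rot: [0.998, 0.052, 0.03, -0.002]
contact_force: [0.1, 0.3, -1.7]
opening: 0.161
finger_force: 22.0
```

```bash
python3 - <<'E'
from h import *
import cv2
status2(.015,1)
im=r.snapshot("side");k=r.get_calibration("side");c,Rf=face_frame(V)
for a in (1,-1):
    P=c+Rf.apply(np.array([[-32,27,15],[32,27,15],[-32,-27,15],[32,-27,15]])/1e3);
o=im.copy()
o=cv2.resize(o[220:340,200:320],None,fx=5,fy=5,interpolation=cv2.INTER_CUBIC)
for q in (proj("side",P,k)-[200,220])*5: cv2.circle(o,tuple(q.astype(int)),3,(255,0,255),-1)
cv2.imwrite("pics/s5.png",o)
E
```

```text
rot(tool) [-0.01 -0.   -0.01] then shift [-0.1  0.1 -0.3] mm; /n [-0.0001  0.0001 -0.0003] start [0.523  0.2236 0.1933]
q [-0.87  0.88  0.69  1.91 -0.92  0.64 -1.08]
face-frame force [-0.49  0.34 -1.61] moment [0.022 0.062 0.022] 18.175 22.00002099853009 0.161
```

View pics/s5.png

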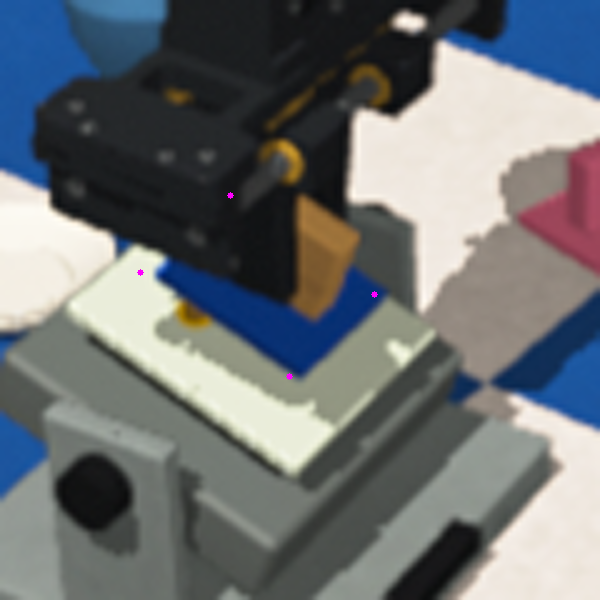

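play_rows --translation '[[0.0009,0,0.0029],[0.0009,0,0.0029],[0.0009,0,0.0029],[0.0009,0,0.0029],[0,0,0],[0,0,0]]' --delta_rot '[[0,0,0],[0,0,0],[0,0,0],[0,0,0],[0,0,0],[0,0,0]]' --grip '[-1,-1,-1,-1,-1,-1]'

```text
clock: 18.98
tool_pos: [0.5272, 0.2243, 0.182]
eef_rot: [0.998, 0.052, 0.03, -0.002]
contact_force: [-0.9, 0.8, -0.5]
opening: 0.156
finger_force: 22.0
```

```bash
python3 -c "
from h import *
status2(.003)"
```

```text
rot(tool) [-0.03 -0.01  0.02] then shift [-0.   0.4 -0.3] mm; /n [-0.      0.0004 -0.0003] start [0.5272 0.2243 0.182 ]
q [-0.86  0.89  0.67  1.9  -0.93  0.62 -1.07]
face-frame force [-0.93  0.93 -0.17] moment [ 0.109  0.167 -0.041] 18.975 22.00008493848145 0.156
```

play_rows --translation '[[0.0006,0,0.0019],[0,0,0],[0.0003,0,0.001],[0,0,0]]' --delta_rot '[[0,0,0],[0,0,0],[0,0,0],[0,0,0]]' --grip '[-1,-1,-1,-1]'

```text
clock: 19.48
tool_pos: [0.5283, 0.2244, 0.1791]
eef_rot: [0.998, 0.052, 0.03, -0.002]
contact_force: [-0.7, 0.4, 0.2]
opening: 0.155
finger_force: 22.0
```

```bash
python3 -c "
from h import *
status2(.000)"
```

```text
rot(tool) [-0.02 -0.01  0.02] then shift [-0.1  0.3 -0.4] mm; /n [-0.0001  0.0003 -0.0004] start [0.5283 0.2244 0.1791]
q [-0.85  0.9   0.66  1.9  -0.93  0.61 -1.07]
face-frame force [-0.49  0.43  0.45] moment [ 0.065  0.187 -0.034] 19.475 21.99994846712798 0.155
```

play_rows --translation '[[0.0006,0,0.0019],[0,0,0],[0,0,0]]' --delta_rot '[[0,0,0],[0,0,0],[0,0,0]]' --grip '[-1,-1,-1]'

```text
clock: 19.85
tool_pos: [0.529, 0.2245, 0.1773]
eef_rot: [0.998, 0.052, 0.03, -0.002]
contact_force: [-1.2, -0.2, 0.6]
opening: 0.155
finger_force: 22.0
```

```bash
python3 -c "
from h import *
status2(-.002)"
```

```text
rot(tool) [-0.02 -0.01  0.01] then shift [-0.1  0.3 -0.4] mm; /n [-0.0001  0.0003 -0.0004] start [0.529  0.2245 0.1773]
q [-0.85  0.9   0.66  1.9  -0.93  0.61 -1.07]
face-frame force [-0.91 -0.06  1.02] moment [ 0.067  0.203 -0.03 ] 19.85 21.99999824166298 0.155
```

play_rows --translation '[[0.0006,0,0.0019],[0,0,0],[0,0,0]]' --delta_rot '[[0,0,0],[0,0,0],[0,0,0]]' --grip '[-1,-1,-1]'

```text
clock: 20.23
tool_pos: [0.5297, 0.2246, 0.1754]
eef_rot: [0.998, 0.052, 0.03, -0.002]
contact_force: [-2.0, 0.0, 2.1]
opening: 0.157
finger_force: 22.0
```

```bash
python3 -c "
from h import *
status2(-.004)"
```

```text
rot(tool) [-0.03 -0.    0.02] then shift [-0.1  0.3 -0.3] mm; /n [-0.0001  0.0003 -0.0003] start [0.5297 0.2246 0.1754]
q [-0.85  0.9   0.65  1.89 -0.93  0.61 -1.07]
face-frame force [-1.12  0.24  2.65] moment [ 0.097  0.294 -0.069] 20.225 22.000809910241514 0.157
```

play_rows --translation '[[0.0005,0,0.0014],[0,0,0],[0,0,0]]' --delta_rot '[[0,0,0],[0,0,0],[0,0,0]]' --grip '[-1,-1,-1]'

```text
clock: 20.6
tool_pos: [0.5302, 0.2246, 0.174]
eef_rot: [0.998, 0.052, 0.03, -0.002]
contact_force: [-3.2, 1.6, 3.0]
opening: 0.157
finger_force: 22.0
```

```bash
python3 - <<'E'
from h import *
import cv2
status2(-.0055)
F=[]
im=r.snapshot("side")
for c in ("side",)*7:
    r.snapshot(c);F.append(face_frame(V)[1].inv().apply(r.get_state()["contact_force"]))
print(np.mean(F,0).round(2),np.std(F,0).round(2))
cv2.imwrite("pics/s6.png",cv2.resize(im[220:340,200:320],None,fx=5,fy=5,interpolation=cv2.INTER_CUBIC))
E
```

```text
rot(tool) [-0.03  0.    0.02] then shift [-0.   0.4 -0.3] mm; /n [-0.      0.0004 -0.0003] start [0.5302 0.2246 0.174 ]
q [-0.85  0.9   0.65  1.89 -0.93  0.61 -1.07]
face-frame force [-1.76  1.94  3.89] moment [ 0.144  0.429 -0.031] 20.6 22.00188513379544 0.157
[-1.18  1.01  3.8 ] [0.37 0.48 0.33]
```

View pics/s6.png

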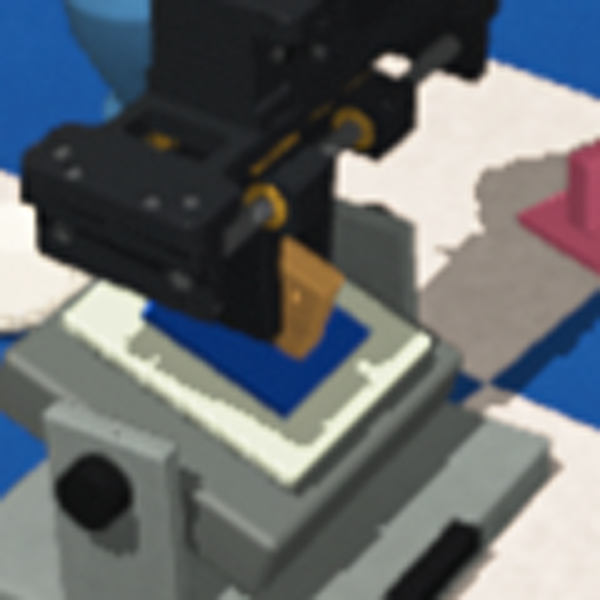

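Contact is about 5 N and the tile appears flush, its near corner at (287,415) and right corner at (370,330). I'll check the corners against the prediction and do a small pitch test.

```bash
python3 - <<'E'
from h import *
import cv2
k=r.get_calibration("side");c,Rf=face_frame(V)
f=lambda X:((proj("side",c+Rf.apply(np.array(X)/1e3),k)-[200,220])*5).round(0).tolist()
print("tile underside hover",f([[-32,27,15],[-32,-27,15],[32,27,15]]))
print("tile underside now",f([[-32,27,-5.5],[-32,-27,-5.5],[32,27,-5.5]]))
print("plate corners free",f([[-50,45,0],[-50,-45,0],[50,45,0]]),"sunk5",f([[-50,45,-5],[-50,-45,-5],[50,45,-5]]))
a=cv2.imread("pics/s6.png");b=cv2.imread("pics/s5.png")
cv2.imwrite("pics/s7.png",np.hstack([cv2.resize(i[240:500,40:460],None,fx=.95,fy=.95*2) for i in(b,a)]))
E
```

```text
tile underside hover [[290.0, 376.0], [374.0, 295.0], [141.0, 272.0]]
tile underside now [[275.0, 415.0], [359.0, 333.0], [128.0, 312.0]]
plate corners free [[292.0, 463.0], [430.0, 325.0], [59.0, 299.0]] sunk5 [[288.0, 473.0], [426.0, 334.0], [56.0, 309.0]]
```

play_rows --translation '[[0.0017,0,0],[0,0,0]]' --delta_rot '[[0,-1.3,0],[0,0,0]]' --grip '[-1,-1]'

```text
clock: 21.25
tool_pos: [0.5321, 0.2248, 0.1741]
eef_rot: [0.998, 0.052, 0.019, -0.001]
contact_force: [-2.7, 0.1, 3.6]
opening: 0.155
finger_force: 22.0
```

```bash
cat >> h.py <<'E'
def avg(n=6):
    F=[];fr=face_frame(V)[1].inv()
    for _ in range(n):
        r.snapshot("side");s=r.get_state();F.append(np.r_[fr.apply(s["contact_force"]),fr.apply(s["moment"])])
    print("F,M",np.mean(F,0).round(3),s["clock"])
E
python3 -c "
from h import *
avg();status2(-.0055)"
```

```text
F,M [-0.867  0.627  4.214  0.127  0.377 -0.06 ] 21.55
rot(tool) [-0.02  1.27  0.01] then shift [-1.9  0.3 -0.3] mm; /n [-0.0019  0.0003 -0.0003] start [0.532  0.2247 0.1742]
q [-0.85  0.91  0.66  1.87 -0.91  0.65 -1.09]
face-frame force [-0.94  1.03  3.51] moment [ 0.112  0.353 -0.091] 21.55 22.000684957019985 0.153
```

play_rows --translation '[[-0.0034,0,0],[0,0,0]]' --delta_rot '[[0,2.6,0],[0,0,0]]' --grip '[-1,-1]'

```text
clock: 21.8
tool_pos: [0.5284, 0.2243, 0.1743]
eef_rot: [0.998, 0.052, 0.042, -0.002]
contact_force: [-1.9, 0.7, 3.5]
opening: 0.155
finger_force: 22.0
```

```bash
python3 -c "
from h import *
avg();status2(-.0055)"
```

```text
F,M [-0.816  0.291  3.686  0.025  0.539  0.007] 22.1
rot(tool) [-0.   -1.28  0.01] then shift [ 1.5  0.2 -0.4] mm; /n [ 0.0015  0.0002 -0.0004] start [0.5287 0.2243 0.1739]
q [-0.84  0.89  0.62  1.91 -0.94  0.56 -1.06]
face-frame force [-0.12  1.07  4.71] moment [ 0.013  0.54  -0.01 ] 22.1 22.00084618292749 0.156
```

Pitching ±1.3° moves the centre of pressure across the tile by about 32 mm, and the corners match the prediction, so the tile lies flush. I'll return to the middle and settle.

play_rows --translation '[[0.0016,0,0],[0,0,0],[0,0,0],[0,0,0],[0,0,0]]' --delta_rot '[[0,-1.3,0],[0,0,0],[0,0,0],[0,0,0],[0,0,0]]' --grip '[-1,-1,-1,-1,-1]'

```text
clock: 22.72
tool_pos: [0.5303, 0.2245, 0.1742]
eef_rot: [0.998, 0.052, 0.031, -0.002]
contact_force: [-0.9, 0.1, 3.1]
opening: 0.159
finger_force: 22.0
```

```bash
python3 -c "
from h import *
avg(8);status2(-.0055)"
```

```text
F,M [-0.181 -0.046  3.595 -0.073  0.253 -0.007] 23.125
rot(tool) [-0.01 -0.03  0.01] then shift [-0.2  0.2 -0.2] mm; /n [-0.0002  0.0002 -0.0002] start [0.5303 0.2245 0.1742]
q [-0.84  0.9   0.63  1.89 -0.92  0.6  -1.08]
face-frame force [-0.12 -0.34  3.7 ] moment [-0.124  0.271 -0.019] 23.125 22.002915982156992 0.158
```

```bash
python3 -c "
from plant import r
print(r.finish_job())"
```

```text
the job is handed in; nothing more can be done
None
```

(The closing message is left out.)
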